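# Push the lidded steel pan back into the corner of the ledge

### The job

Clear the hand-over counter: push the lidded steel pan along the counter into the inside corner of the raised white ledge, until its long side stands flat against the back ledge and its end is up against the side ledge. Push it by its sides with your fingers; do not lift it, and keep off the lid, which stays seated on the pan. Leave the open pan, the pump bottle and the pen cup where they are.

Things in the scene. Friction and masses are not known exactly. Their poses are not given: they have to be found in the camera images.
- pan: Oblong steel pan with a lid on, loose; about 1 kg with lid, 3 to 8 N to push. Outer rim 265 mm long (its y) by 162 mm wide (its x), a 4 mm flange with its top 65 mm above the counter; below it the walls run in to a floor 225 x 122 mm, so an upright finger meets the flange first. Its +x side is the one to go against the back ledge. Origin: centre of the underside; z up.
- lid: Loose steel lid lying on the pan: plate 258 x 155 mm, 2.5 mm thick, on the flange, with an 8 mm deep step below it inside the pan's mouth (3 mm play) and a strap handle in the middle, 92 mm long (along the pan's length), rising 16 mm above the plate. Origin: centre of the step's underside, 57 mm above the pan's origin when seated; axes as the pan's.
- corner: Fixed L-shaped raised white ledge, top 75 mm above the counter. Origin: inside corner at counter height. Back ledge: its upright face is its plane x = 0, solid to +x, runs 740 mm to +y. Side ledge: its upright face is y = 0, solid on the -y side (80 mm wide), runs 300 mm to -x. The pan belongs at negative x, positive y, its y along the corner's y; it starts there, within 0.35 rad of square.
- open_pan: Bystander: open stainless steel pan without lid, 176 x 162 mm, 65 mm high, standing outside the side ledge. Origin: centre of the underside.
- bottle: Bystander: white pump bottle, 68 mm diameter, 193 mm high, with a label. Origin: centre of the underside.
- cup: Bystander: grey pen cup, 74 mm diameter, 95 mm high, with pens standing up to 145 mm. Origin: centre of the underside.

How it is judged:
By the outcome, as a careful person would: the job done as asked, in the order asked, and still so for the second after the job is handed in, with the robot touching nothing.
It also fails if it takes over 48 s, if anything falls off the work surface, if the arm or the gripper's body presses on something with over 40 N, if the wrist force passes 120 N, or if a joint passes its speed limit or range.

### The arm

A 6-joint arm with a two-finger parallel gripper is mounted at the origin on the work surface. World frame = base frame: x ahead of the robot, y to its left, z up, the work surface at z = 0. Lengths are in m, angles in rad, forces in N, time in s.
With the tool pointing down it reaches from about 0.375 to 0.9 m from the base axis. Payload 3.1 kg.
Tool frame: the origin (TCP) lies at the very end of the fingers, on their centre line; the grasp point (between the pads) lies 19 mm behind it (manip.grip_depth is the distance from the TCP to the grasp point, in m); x points along the fingers, y is the direction in which the jaws open and shut, and the axes are right-handed (so a half turn about x gives the same grasp; the last joint's range is limited). The gripper opens to 85 mm and grips with 20 to 120 N. Pads are 22 mm wide; open, the fingers measure 114 mm over their backs; the gripper's body (76 mm by 85 mm) begins 54 mm behind the grasp point. The pads swing forward as they close: fully open they stand 13 mm farther back than shut.
Start: joints at [0.987, 0.527, 1.433, -0, 1.181, -0.178], TCP at [0.247, 0.574, 0.201] pointing down, gripper open.
Joint ranges: [-3.08, 3.08], [-0.75, 2.2], [0.22, 2.44], [-1.43, 4.57], [0, 2.65], [-2.85, 2.85]. Speed limits (rad/s): [2.79, 2.79, 3.14, 3.14, 3.14, 3.14].

### API

Orientations are given as a unit quaternion [x, y, z, w].
In Python, from plant import manip gives the robot as it stands. Calls block until the motion is done:
- manip.move_pose(position, orientation): joint-space move of the TCP to a pose.
- manip.move_linear(position, rot=None, velocity=0.15): straight line of the TCP; rot=None keeps the orientation; velocity is the mean speed in m/s.
- manip.goto_joints(angles): joint-space move.
- manip.grip(opening, f_grip=None): finger opening in m; f_grip is the grip in N (None keeps the last); returns when the fingers have stopped.
- manip.sleep(seconds).
- manip.solve_ik(position, orientation): joint angles nearest the present ones, or None.
- manip.get_state(): the state.
- manip.camera(name): name is "scene" or "top" or "wrist"; returns (picture, depth): 400x640x3 uint8, red, green, blue; 400x640 float32, m along the optical axis (not along the pixel's ray), 0 where there is no reading.
- manip.calibration(name): a dict with "fovy" (degrees; the focal length in pixels is half the picture's height over the tangent of half this angle, whatever the lens; pixels are square), "cx", "cy" (the principal point, pixels), "R" (3x3) and "t" (3): a world point X has camera coordinates R X + t. Camera axes: x right, y down, z forward; pixel columns grow to the right and rows downward; lengths in m; the calibration is good to about 2 mm. A picture is of the moment at which its call begins: read the wrist's pose just before it. calibration takes no time and is no camera call; for the wrist camera it gives the pose at the moment of the call.
A pose or a line that the arm cannot do raises manip.Unreachable and nothing moves.
- manip.hand_in(): hands the job in, once; it reports no verdict.
The state is a dict: "time_s": time; "joint_positions": joint angles; "joint_velocities": joint speeds; "tau": joint torques, N m; "position": TCP position; "orientation": TCP orientation; "contact_force": force on the tool from outside, world axes, zero at the start; "moment": the same for the moment, N m; "opening": finger opening in m.
Only numpy, scipy, OpenCV 4.12 (cv2) and the standard library are available. Lean on these libraries where they do the work, as an engineer would, in place of code of your own. Each camera call takes 0.05 s, during which the arm holds its last target. There are 200 camera calls.

## Working session

There is one attempt and no reset: what is moved stays moved. The work goes in short steps, each a Python script; the robot and the scene stay as the last script left them, time stands still between calls to the robot, and variables do not carry over. Pictures are saved under pics/ and viewed, about 8 in all and at most 12, crops included, and the job is handed in when it is done.

```bash
ls; mkdir -p pics
python3 - <<'E'
from plant import manip
import cv2,numpy as np
for n in("top","scene"):
    p,d=manip.camera(n); c=manip.calibration(n)
    cv2.imwrite(f"pics/{n}0.png",p[:,:,::-1]); np.savez(f"pics/{n}0.npz",p=p,d=d,**c)
    print(n,c)
s=manip.get_state();print(s['time_s'],s['orientation'],s['opening'])
E
```

```text
pics
top {'fovy': 53.81441739141871, 'cx': 327.25859847673297, 'cy': 202.4429986242915, 'R': array([[ 0.01315693, -0.99971824, -0.01975691],
       [-0.98042695, -0.00901622, -0.19667666],
       [ 0.19644311,  0.02195787, -0.98026933]]), 't': array([-0.03472618,  0.61541601,  1.35380451])}
scene {'fovy': 43.73252180591129, 'cx': 313.035095045915, 'cy': 212.35590527599447, 'R': array([[-0.28243987,  0.95924347,  0.00892674],
       [ 0.75167905,  0.22708686, -0.61920123],
       [-0.59599188, -0.16817708, -0.7851816 ]]), 't': array([ 0.2125115 , -0.39934332,  2.05552726])}
0.1 [ 0.14186698  0.69284695 -0.14312459  0.69235267] 0.08538258007117097
```

View pics/top0.png

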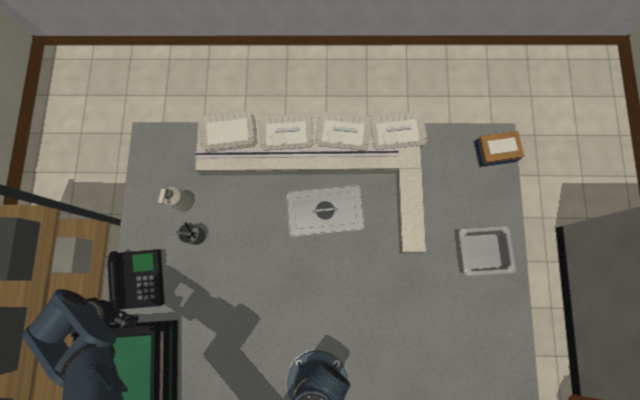

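View pics/scene0.png

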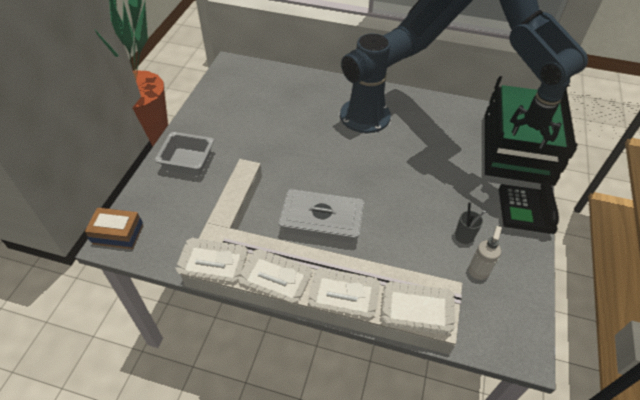

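The top view shows the pan at about (325,210), turned slightly, with corners near (288,193), (360,186), (363,228) and (291,235). The side ledge spans columns 400–425, the back ledge face is at about row 172, and the cup and bottle are at about (190,232) and (172,197). I'll use depth to get heights and fit the rectangles.

```bash
cat > h.py <<'E'
import numpy as np,cv2
def cloud(p,d,c):
    f=200/np.tan(np.radians(float(c['fovy']))/2)
    v,u=np.mgrid[:400,:640]
    P=np.stack([(u-c['cx'])/f*d,(v-c['cy'])/f*d,d],-1)
    return (P-c['t'])@c['R']
def ray(uv,c,z):
    f=200/np.tan(np.radians(float(c['fovy']))/2)
    r=np.array([(uv[0]-c['cx'])/f,(uv[1]-c['cy'])/f,1])@c['R']
    o=-c['t']@c['R']; return o+r*(z-o[2])/r[2]
def rect(P):
    (cx,cy),(w,h),a=cv2.minAreaRect(P[:,:2].astype(np.float32)*1000)
    return np.round([cx,cy,w,h,a],1)
def fitline(P):  # P nx2 ; robust line
    vx,vy,x0,y0=cv2.fitLine(P.astype(np.float32),cv2.DIST_HUBER,0,.001,.001).ravel()
    return np.array([vx,vy]),np.array([x0,y0])
E
python3 - <<'E'
from h import *
z=np.load('pics/top0.npz'); c=z; W=cloud(z['p'],z['d'],z)
Z=W[...,2]
print('counter z',np.median(Z[300:340,420:440]),'lid z',np.median(Z[195:200,300:350]),'ledge z',np.median(Z[180:240,408:418]),np.median(Z[160:165,220:390]))
def comp(lo,hi,seed):
    m=((Z>lo)&(Z<hi)).astype(np.uint8); n,l=cv2.connectedComponents(m,connectivity=4)
    return l==l[seed]
pm=comp(.04,.1,(200,320)); print('pan',rect(W[pm]),pm.sum())
mm=pm&(Z>.055)&(Z<.075);print('pan top',rect(W[mm]))
# ledge faces: depth edges, sub-row
m=((Z>.06)&(Z<.09))
side=[];back=[]
for r in range(185,245):
    u=[k for k in range(380,435) if m[r,k]]; 
    if u: side.append(list(ray((u[0]-.5,r),c,.075)[:2])+[ray((u[-1]+.5,r),c,.075)[1]])
side=np.array(side);d,p=fitline(side[:,:2]);print('side',d,p,'width',np.median(side[:,1]-side[:,2]))
for k in range(210,390):
    v=[r for r in range(150,182) if m[r,k]]
    if v: back.append(ray((k,v[-1]+.5),c,.075)[:2])
back=np.array(back);e,q=fitline(back);print('back',e,q, 'yrange',back[[0,-1],1])
t=np.linalg.solve(np.stack([d,-e],1),q-p);print('corner',p+d*t[0],'angles',np.degrees(np.arctan2(d[1],d[0])),np.degrees(np.arctan2(e[1],e[0])))
for n,s in(('cup',(235,188)),('bottle',(200,176))):
    k=comp(.03,.25,s);print(n,rect(W[k]),k.sum(),Z[k].max())
E
```

```text
counter z -0.0001669379988163845 lid z 0.06837675120359482 ledge z 0.07450726128211226 0.07461484442068914
pan [587.5 -20.1 163.2 265.6   6.2] 3313
pan top [587.5 -20.1 163.2 265.6   6.2]
side [0.99988616 0.01508733] [ 0.5725595  -0.28523564] width 0.0815192350482517
back [ 0.01599585 -0.999872  ] [0.73179245 0.10840497] yrange [ 0.39952922 -0.24902964]
corner [ 0.7380499  -0.28273854] angles 0.86447304 -89.08346
cup [7.8290e+02 1.0400e+01 2.0474e+03 3.6028e+03 1.0000e-01] 226575 1.4474449185134084
bottle [618.2 504.9  56.1  69.8  89.8] 542 0.19846419237282992
```

Every size agrees with the given values: the pan measures 265.6 × 163.2 mm at height 0.068, the ledge is 0.0745 high, and the side ledge is 81 mm wide. The plan is to open the gripper and push +x with both fingers on the long side until it reaches the back ledge. Then I push −y on the end until it reaches the side ledge.

```bash
cat >> h.py <<'E'
from scipy.spatial.transform import Rotation as Ro
A=np.radians(0.89); C=np.array([.738,-.2827])
ex=np.array([np.cos(A),np.sin(A)]); ey=np.array([-np.sin(A),np.cos(A)])
def w(x,y,z): return list(C+x*ex+y*ey)+[z]      # corner frame -> world
def loc(p): q=np.array(p[:2])-C; return q@ex,q@ey
def quat(dir2):   # tool down, tool z along the push direction
    zt=np.array([*dir2,0.]); xt=np.array([0,0,-1.]); return Ro.from_matrix(np.stack([xt,np.cross(zt,xt),zt],1)).as_quat()
def F(m): return np.array(m.get_state()['contact_force'])
def push(m,start,d,z,far,stop,coarse,fmax,step=.003):
    """from corner-frame start along d (corner frame): coarse run to `coarse` m, then steps until force rise > fmax or `far`"""
    D=d[0]*ex+d[1]*ey; f0=F(m); s=coarse
    P=lambda s: w(start[0]+d[0]*s,start[1]+d[1]*s,z)
    m.move_linear(P(s),velocity=.06); print('coarse F',np.round(F(m)-f0,1))
    while s<far:
        s+=step; m.move_linear(P(s),velocity=.03); f=-(F(m)-f0)[:2]@D
        print('%.3f:%.1f'%(s,f),end=' ')
        if f>fmax: break
    st=m.get_state();print('\nend',np.round(loc(st['position']),4),st['position'][2],'t',st['time_s'],np.round(F(m)-f0,1))
E
python3 - <<'E'
from h import *
from plant import manip as m
cx,cy=loc((.5875,-.0201));print(cx,cy)
q=quat(ex); q2=quat(-ey)
a=w(cx-.081-.05,cy,.2)
def best(p,q): 
    o=[]
    for qq in(q,(Ro.from_quat(q)*Ro.from_euler('x',np.pi)).as_quat()):
        s=m.solve_ik(p,qq); o.append(s)
    return o
print(best(a,q),best(w(-.085,cy+.2,.2),q2))
s=best(a,q); s=min([j for j in s if j is not None],key=lambda j:abs(j[5]-m.get_state()['joint_positions'][5]))
m.goto_joints(s); print(m.get_state()['time_s'],m.get_state()['position'])
m.move_linear(a[:2]+[.03],velocity=.15); print(m.get_state()['time_s'],F(m))
p,d=m.camera('scene');cv2.imwrite('pics/s1.png',cv2.resize(p[120:280,200:440,::-1],None,fx=3,fy=3))
E
```

```text
-0.14640292871229335 0.2649060068485861
[array([-2.93762204e-01,  3.04105146e-01,  1.83962308e+00, -4.44089210e-16,
        9.97864425e-01, -1.88009196e+00]), array([-2.93762204e-01,  3.04105146e-01,  1.83962308e+00, -4.44089210e-16,
        9.97864425e-01,  1.26150069e+00])] [array([ 1.06739669e-01,  5.91803115e-01,  1.30998689e+00, -4.44089210e-16,
        1.23980264e+00,  9.12062382e-02]), None]
2.3583 [ 0.4566987  -0.02157088  0.20004795]
3.6417 [ 0.62675086 -0.42558548 -0.11247132]
```

View pics/s1.png

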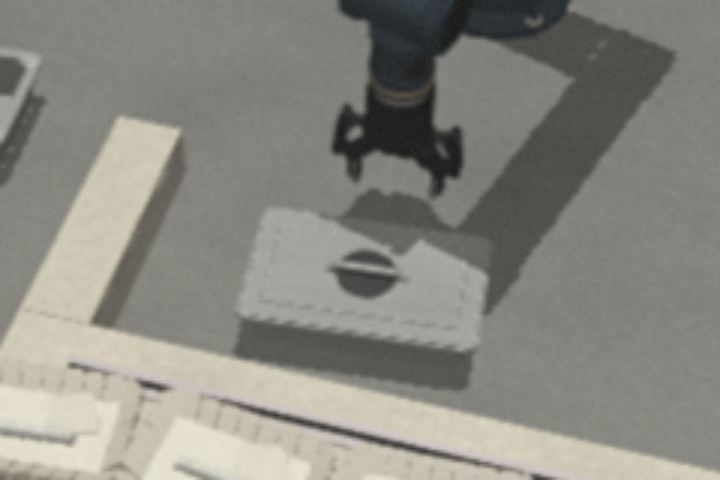

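The open fingers, at about (355,180) and (435,190) in the crop, stand behind the middle of the pan's −x side with clearance. Now I push +x.

Run:
```python
from h import *
from plant import manip as m
push(m,(-.2774,.2649),(1,0),.03,.118,0,.088,18)
p,d=m.camera('top');c=m.calibration('top');np.savez('pics/t2.npz',p=p,d=d,**c);cv2.imwrite('pics/t2.png',cv2.resize(p[130:270,220:440,::-1],None,fx=3,fy=3))
W=cloud(p,d,c);Z=W[...,2]
cv2.imwrite('pics/dz.png',np.clip(Z*1500,0,255).astype(np.uint8))
```

```text
coarse F [0.8 0.1 0.2]
0.091:-0.1 0.094:0.6 0.097:-0.4 0.100:0.0 0.103:0.7 0.106:0.3 0.109:0.5 0.112:0.9 0.115:-0.2 0.118:-0.1 
end [-0.1592  0.2649] 0.030031464931531617 t 7.8083 [ 0.1  0.7 -0.3]
```

View pics/t2.png

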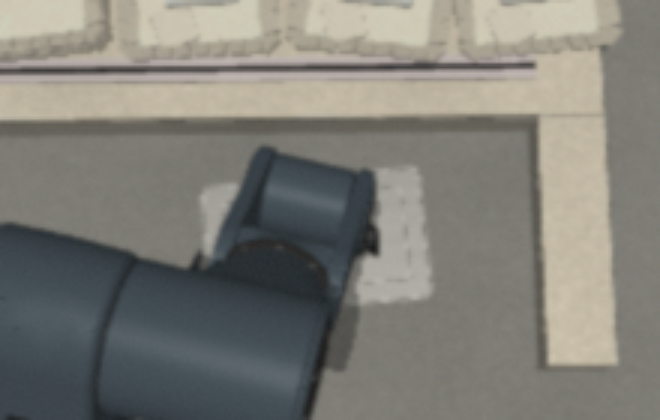

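The pan hasn't moved and the force is zero, although the TCP reads z = 0.03 over it. That doesn't add up, so I'll look before moving anything.

Run:
```python
from h import *
from plant import manip as m
s=m.get_state();print(s['joint_positions'],s['position'],s['opening'],s['contact_force'],s['time_s'])
p,d=m.camera('scene');c=m.calibration('scene');np.savez('pics/s2.npz',p=p,d=d,**c)
p2,d2=m.camera('wrist');cw=m.calibration('wrist');np.savez('pics/w2.npz',p=p2,d=d2,**cw)
a=cv2.resize(p[100:280,200:440,::-1],(720,540))
cv2.imwrite('pics/s2.png',a);cv2.imwrite('pics/w2.png',p2[:,:,::-1])
f=200/np.tan(np.radians(c['fovy'])/2)
for X in (s['position'],):
    y=c['R']@X+c['t'];print('TCP scene px',y[:2]/y[2]*f+[c['cx'],c['cy']],y[2])
W=cloud(p,d,c)
M=(W[...,0]>.4)&(W[...,0]<.8)&(W[...,1]>-.2)&(W[...,1]<.15)&(W[...,2]>.085)&(W[...,2]<.2)
z=W[M]; print(M.sum(), z.min(0),z.max(0))
```

```text
[-2.29598341e-01  7.05677641e-01  1.68799110e+00  8.63667056e-05
  7.47823891e-01  1.32564352e+00] [ 0.57459767 -0.02028371  0.03001157] 0.0853336518910215 [-0.01579981 -0.07000118  0.59401313] 7.8583
TCP scene px [322.1706549 215.117304 ] 1.6929184351256652
615 [ 0.55706682 -0.10773897  0.08504725] [0.79953918 0.14690369 0.19998771]
```

View pics/s2.png

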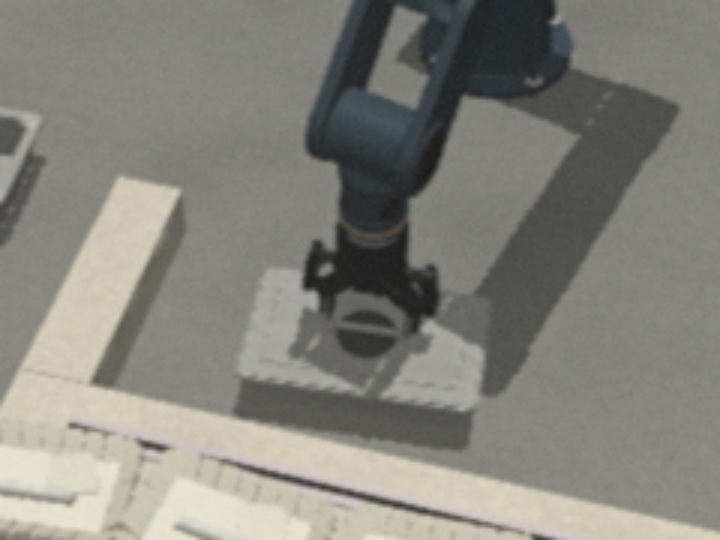

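View pics/w2.png

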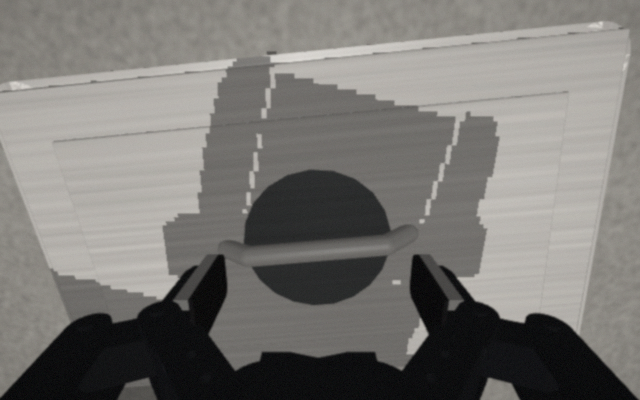

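Both views show the fingertips hovering over the lid, on either side of the handle and touching nothing. They must be higher than the state says. I'll check the true fingertip height in the scene depth, and compare the lid and counter heights from the wrist camera, which goes through the arm's kinematics.

Run:
```python
from h import *
z=np.load('pics/w2.npz');W=cloud(z['p'],z['d'],z)
for n,v,u in(('counter',30,300),('lid',115,100),('lid2',140,530),('rim',85,30),('handle',248,315),('tipL',265,215),('tipR',265,425),('tipLb',300,185)):
    print(n,np.round(np.median(W[v-2:v+3,u-2:u+3].reshape(-1,3),0),4), z['d'][v,u])
z=np.load('pics/s2.npz');W=cloud(z['p'],z['d'],z)
dark=(z['p'].max(-1)<60)
M=dark&(W[...,0]>.5)&(W[...,0]<.65)&(W[...,1]>-.12)&(W[...,1]<.08)&(W[...,2]>.0735)&(W[...,2]<.25)
P=W[M];P=P[P[:,2].argsort()]
print('scene dark lowest',len(P),np.round(P[:25],3).tolist())
f=np.load('pics/s2.npz');print('lid scene',W[215:217,290:296,2].mean())
print(np.isfinite(W).all(), (z['d']==0).sum())
```

```text
counter [ 0.6893 -0.0077 -0.0013] 0.18261024
lid [0.6431 0.0718 0.0662] 0.1313169
lid2 [ 0.6358 -0.1081  0.0681] 0.13295008
rim [0.6545 0.1003 0.0639] 0.13068713
handle [ 0.591  -0.0185  0.0813] 0.13285874
tipL [0.5849 0.0228 0.085 ] 0.1313983
tipR [ 0.5866 -0.0637  0.0862] 0.12902151
tipLb [0.5847 0.0252 0.1098] 0.10621109
scene dark lowest 730 [[0.614, -0.007, 0.074], [0.606, -0.01, 0.074], [0.608, 0.001, 0.074], [0.593, -0.01, 0.074], [0.611, -0.025, 0.074], [0.601, 0.009, 0.074], [0.566, -0.021, 0.074], [0.596, -0.002, 0.074], [0.617, -0.03, 0.074], [0.597, -0.036, 0.074], [0.602, -0.035, 0.075], [0.594, 0.004, 0.075], [0.616, -0.024, 0.075], [0.569, 0.001, 0.075], [0.593, -0.02, 0.075], [0.598, -0.022, 0.075], [0.571, -0.006, 0.075], [0.614, -0.014, 0.075], [0.605, -0.03, 0.076], [0.602, -0.004, 0.076], [0.593, 0.011, 0.076], [0.567, -0.003, 0.077], [0.62, -0.016, 0.077], [0.601, -0.008, 0.078], [0.58, 0.031, 0.083]]
lid scene 0.1771422140229019
True 989
```

The wrist and scene cameras agree on the counter, lid and handle heights, so the kinematics are sound. The real fingertips end at z ≈ 0.08 when the TCP reads 0.03, about 50 mm short along the tool axis, with no lateral offset. I'll measure that offset precisely, lift away, go back behind the pan, and descend with the offset applied while watching the force.

Run:
```python
from h import *
from plant import manip as m
z=np.load('pics/w2.npz');W=cloud(z['p'],z['d'],z)
for a,b in((170,240),(405,470)):
    w_=W[245:330,a:b].reshape(-1,3);dk=(z['p'][245:330,a:b].max(-1)<50).ravel()
    P=w_[dk&(w_[:,2]>.07)&(abs(w_[:,1]+.0205)>.035)];print(len(P),np.round(np.percentile(P,[0,2,5,10,50],axis=0),4)[:,2],P[:,0].min(),P[:,0].max())
m.move_linear(w(-.1592,.2649,.09),velocity=.15)
m.move_linear(w(-.2774,.2649,.09),velocity=.15)
m.move_linear(w(-.2774,.2649,.03),velocity=.15)
f0=F(m)
for zz in(.01,-.005,-.015):
    try: m.move_linear(w(-.2774,.2649,zz),velocity=.1)
    except m.Unreachable as e: print('unreach',e);break
    print(zz,m.get_state()['position'][2],np.round(F(m)-f0,1))
    if F(m)[2]-f0[2]>4: break
p,d=m.camera('wrist');c=m.calibration('wrist');np.savez('pics/w3.npz',p=p,d=d,**c);cv2.imwrite('pics/w3.png',p[:,:,::-1])
print(m.get_state()['time_s'])
```

```text
2520 [0.0732 0.0757 0.078  0.0813 0.0985] 0.5634996232849451 0.5911170469091026
2602 [0.0718 0.0747 0.0772 0.0806 0.0986] 0.5642318720939736 0.58858147594014
0.01 0.010446248491493455 [ 0.2  1.2 -0.2]
-0.005 -0.004775998588624458 [ 0.4  0.5 -0.3]
-0.015 -0.014827150897126835 [0.  0.  0.2]
10.95
```

View pics/w3.png

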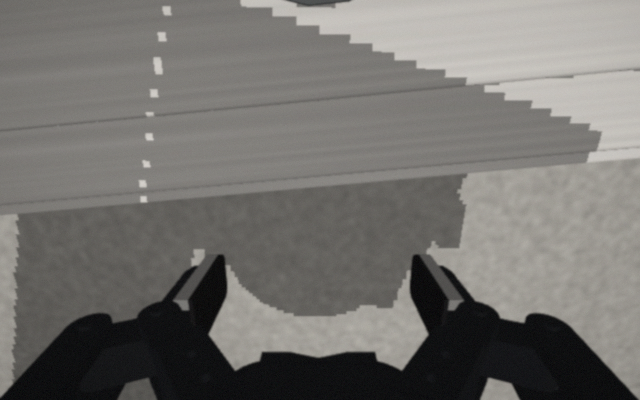

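The tips, at about (215,260) and (425,260), are now at z ≈ 0.03 behind the pan's near flange (rows 160–210), below its top. The rest of the descent was clear, so I'll do the +x push again.

Run:
```python
from h import *
from plant import manip as m
f0=F(m)
m.move_linear(w(-.2774+.055,.2649,-.015),velocity=.1);f=F(m)-f0;print('at .055',np.round(f,1))
if abs(f[0])>1.2:
    push(m,(-.2774,.2649),(1,0),-.015,.116,0,.092,18)
```

```text
at .055 [-2.9  0.4  3.4]
coarse F [ 1.4  0.1 -4.1]
0.095:2.2 0.098:2.2 0.101:2.8 0.104:1.3 0.107:1.2 0.110:0.6 0.113:7.3 0.116:12.4 
end [-0.1682  0.2651] -0.015161462526507935 t 14.4167 [-12.3  -5.4   6. ]
```

The force rose at the end (about 15 N), so the pan has met the back ledge. I'll back off, lift, look from the top to check squareness, and move to the +y end.

```bash
cat >> h.py <<'E'
def panfit(m,name):
    p,d=m.camera('top');c=m.calibration('top');cv2.imwrite(name,cv2.resize(p[130:270,220:440,::-1],None,fx=3,fy=3))
    W=cloud(p,d,c); q=W[...,:2]-C; X=q@ex; Y=q@ey; Z=W[...,2]
    M=(Z>.055)&(Z<.0715)&(X>-.28)&(X<.02)&(Y>-.02)&(Y<.45)
    n,l,st,_=cv2.connectedComponentsWithStats(M.astype(np.uint8),connectivity=4); k=1+st[1:,4].argmax(); K=l==k
    print('pan rect (corner frame, mm)',rect(np.stack([X[K],Y[K]],1)),'x',np.percentile(X[K],[.5,99.5]).round(4),'y',np.percentile(Y[K],[.5,99.5]).round(4))
E
python3 - <<'E'
from h import *
from plant import manip as m
m.move_linear(w(-.21,.2649,-.015),velocity=.15)
m.move_linear(w(-.21,.2649,.12),velocity=.2)
q2=quat(-ey); a=w(-.083,.4475,.12)
m.move_pose(a,q2); print(m.get_state()['time_s'],m.get_state()['position'])
panfit(m,'pics/t4.png')
E
```

```text
16.85 [0.64713348 0.16284511 0.11873238]
pan rect (corner frame, mm) [-75.5 241.9 295.5 166.8  89.5] x [-0.1577  0.0058] y [0.1253 0.3876]
```

View pics/t4.png

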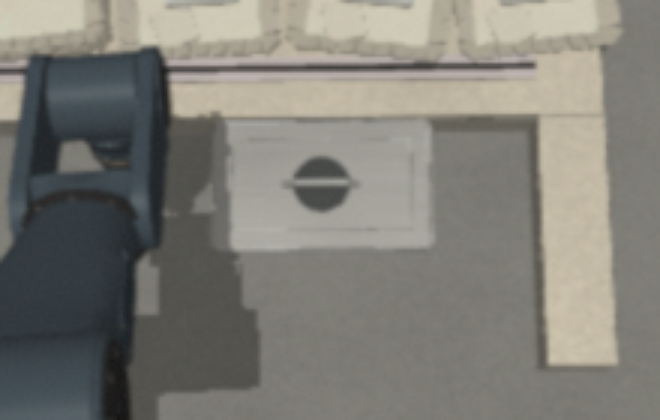

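The pan is now flat against the back ledge (top edge at row ~120, parallel to it) with the lid seated. Its +y end is at y ≈ 0.39 in the corner frame. Next I descend beside that end and push toward the side ledge.

Run:
```python
from h import *
from plant import manip as m
m.move_linear(w(-.083,.4475,.03),velocity=.15)
m.move_linear(w(-.083,.4475,-.015),velocity=.1)
f=F(m);print(np.round(f,1))
m.move_linear(w(-.083,.395,-.015),velocity=.1);print('contact?',np.round(F(m)-f,1),m.get_state()['time_s'])
push(m,(-.083,.4475),(0,-1),-.015,.187,0,.158,18)
panfit(m,'pics/t5.png')
```

```text
[-0.2  0.1 -0.2]
contact? [-0.8 -0.9 -0. ] 18.925
coarse F [0.5 6.  0.2]
0.161:6.2 0.164:6.3 0.167:6.1 0.170:5.2 0.173:3.8 0.176:11.8 0.179:20.1 
end [-0.0834  0.2741] -0.015052042724320168 t 22.5833 [ 2.3 20.1  1.3]
pan rect (corner frame, mm) [-74.5 114.1 250.9 177.3  87.3] x [-0.1579  0.006 ] y [-0.0028  0.2362]
```

View pics/t5.png

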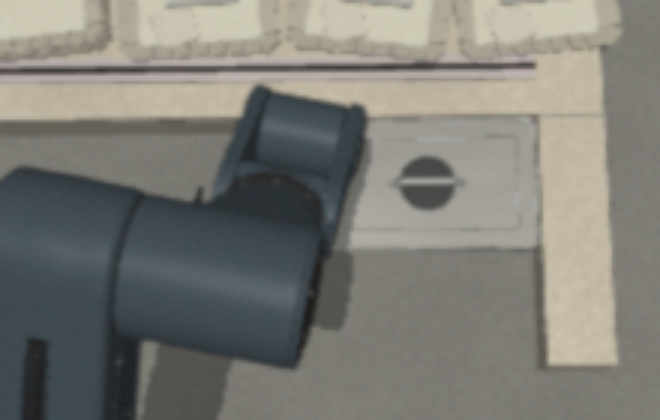

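The pan's end is at the side ledge (column ~537) and its long side is at the back ledge, with about 20 N at contact. I'll back off, lift clear, and check from an unobstructed view.

Run:
```python
from h import *
from plant import manip as m
m.move_linear(w(-.083,.33,-.015),velocity=.12)
m.move_linear(w(-.083,.33,.12),velocity=.2)
m.move_linear(w(-.2,.5,.15),velocity=.25)
print(m.get_state()['time_s'])
panfit(m,'pics/t6.png')
p,d=m.camera('scene');c=m.calibration('scene')
a=cv2.resize(p[140:290,180:400,::-1],None,fx=2.6,fy=2.0) 
b=cv2.imread('pics/t6.png')[80:380,240:660]; b=cv2.resize(b,(572,300))
cv2.imwrite('pics/t6b.png',np.vstack([b,cv2.resize(a,(572,300))]))
```

```text
25.1
pan rect (corner frame, mm) [-74.4 168.  169.6 357.8   1. ] x [-0.1577  0.0061] y [-0.0027  0.3193]
```

View pics/t6b.png

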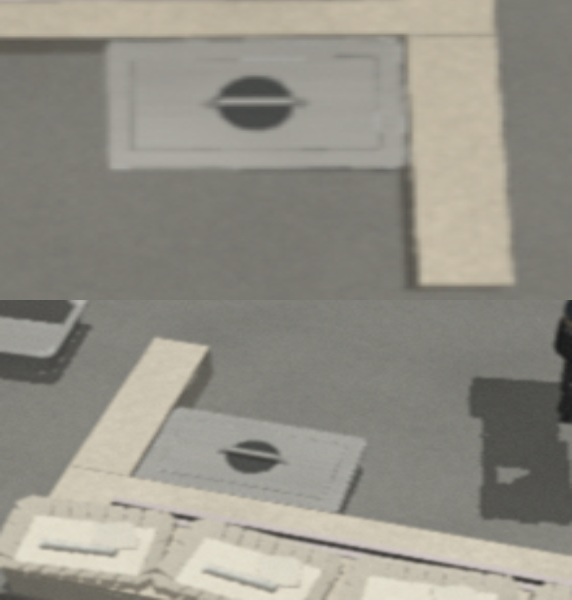

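The pan sits in the corner with the lid seated. The edge slopes leave about 0.4° (≈2 mm) of uncertainty, so with 22 s to spare I'll give one square +x nudge to be sure it stands flat.

Run:
```python
from h import *
from plant import manip as m
y=.140
p=w(-.215,y,.12)
st=m.solve_ik(p,quat(ex)); print(st)
m.move_pose(p,quat(ex))
m.move_linear(w(-.215,y,-.015),velocity=.2)
push(m,(-.215,y),(1,0),-.015,.06,0,.033,18)
m.move_linear(w(-.215,y,-.015),velocity=.15)
m.move_linear(w(-.215,y,.12),velocity=.25)
m.move_pose(w(-.2,.5,.15),quat(ex))
print(m.get_state()['time_s'])
p,d=m.camera('top');c=m.calibration('top');cv2.imwrite('pics/t7.png',cv2.resize(p[150:230,320:430,::-1],None,fx=6,fy=6,interpolation=cv2.INTER_CUBIC))
W=cloud(p,d,c);q=W[...,:2]-C;X=q@ex;Y=q@ey;Z=W[...,2]
# -x edge: per column last row higher than 4 cm, cast on z=.065
E=[]
for u in range(333,395):
    r=[v for v in range(175,230) if Z[v,u]>.035]; k=ray((u,max(r)+.5),c,.065)[:2]-C; E.append((k@ex,k@ey))
E=np.array(E);dd,_=fitline(E);print('-x edge x',np.median(E[:,0]),'skew deg',np.degrees(np.arctan(dd[0]/dd[1])))
for n,u,v in(('cup',188,235),('bottle',176,200),('open',487,232)):print(n,W[v,u].round(3),np.load('pics/top0.npz')['d'][v,u],d[v,u])
```

```text
[-4.80062366e-01  5.28550020e-01  1.72199622e+00 -4.44089210e-16
  8.91046417e-01 -2.06639212e+00]
coarse F [-1.4  0.4  0.3]
0.036:0.7 0.039:0.6 0.042:1.7 0.045:1.5 0.048:1.5 0.051:9.4 0.054:16.1 0.057:22.5 
end [-0.1685  0.1408] -0.015233492335914062 t 30.6583 [-22.4  -6.6  12.3]
33.2417
-x edge x -0.15695300567619985 skew deg -1.1435486
cup [0.499 0.485 0.012] 1.4563767 1.4511284
bottle [0.605 0.49  0.134] 1.3560269 1.3520154
open [ 0.518 -0.597  0.042] 1.4010372 1.4009097
```

View pics/t7.png

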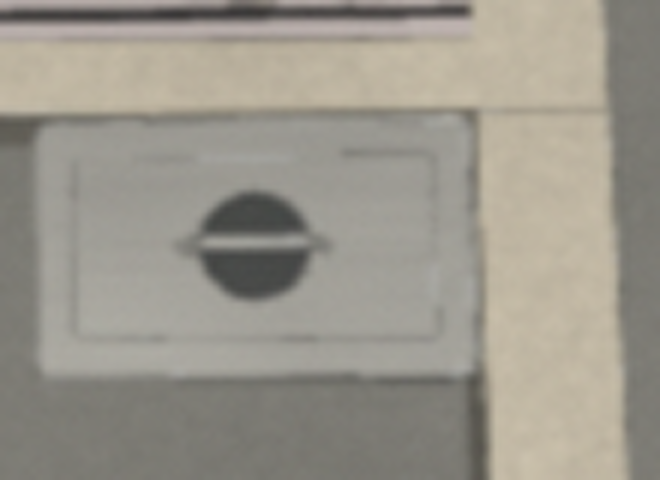

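The depth edge fit gives −1.1° of skew, but the picture shows the pan's top edge parallel to the ledge: (45,122)–(465,115) against (0,115)–(475,108). I'll settle that with sub-pixel intensity edges on several sides.

Run:
```python
from h import *
from plant import manip as m
p,d=m.camera('top');c=m.calibration('top')
hsv=cv2.cvtColor(p,cv2.COLOR_RGB2HSV).astype(float); g=cv2.GaussianBlur(cv2.cvtColor(p,cv2.COLOR_RGB2GRAY).astype(float),(0,0),.8); s=cv2.GaussianBlur(p[...,0].astype(float)-p[...,2],(0,0),.8)
def sub(a):  # centroid of |gradient|
    k=abs(np.diff(a)); k=np.where(k>.4*k.max(),k,0); return (k*(np.arange(len(k))+.5)).sum()/k.sum()
def rep(n,uv,z,ax):
    E=np.array([ray(x,c,z)[:2]-C for x in uv]); E=np.stack([E@ex,E@ey],1); dd,p0=fitline(E)
    ang=np.degrees(np.arctan(-dd[0]/dd[1] if ax=='y' else dd[1]/dd[0])); r=(E-p0)@np.array([-dd[1],dd[0]])
    print(n,'pos',p0.round(4),'ccw skew deg %.2f'%ang,'resid %.1fmm'%(r.std()*1e3))
rep('pan -x edge',[(u,208+sub(g[208:218,u])) for u in range(332,394)],.065,'y')
rep('ledge|pan (warmth)',[(u,162+sub(s[162:176,u])) for u in range(332,394)],.075,'y')
rep('back ledge left',[(u,162+sub(s[162:176,u])) for u in range(230,320)],.075,'y')
rep('pan +y end',[(321+sub(g[v,321:331]),v) for v in range(175,208)],.065,'x')
rep('side ledge|pan',[(394+sub(s[v,394:406]),v) for v in range(175,208)],.075,'x')
rep('side ledge free',[(394+sub(s[v,394:408]),v) for v in range(218,245)],.075,'x')
```

```text
pan -x edge pos [-0.1541  0.1428] ccw skew deg 0.14 resid 0.6mm
ledge|pan (warmth) pos [0.0039 0.1405] ccw skew deg 0.55 resid 0.5mm
back ledge left pos [0.0033 0.4569] ccw skew deg 0.34 resid 0.6mm
pan +y end pos [-0.0724  0.2615] ccw skew deg 1.69 resid 0.6mm
side ledge|pan pos [-0.0916 -0.0016] ccw skew deg 0.11 resid 0.4mm
side ledge free pos [-0.2243 -0.0012] ccw skew deg -0.08 resid 0.6mm
```

Run:
```python
from plant import manip as m
m.hand_in(); print(m.get_state()['time_s'])
```

```text
the job is handed in; nothing more can be done
the job is handed in; nothing more can be done
```

The lidded pan is in the inside corner, with its long side flat on the back ledge and its end against the side ledge. I handed the job in at about 33 s of robot time, with the arm clear of everything.

**What I did:** I pushed the pan +x with both open fingers, then −y along the back ledge, and gave it one last square nudge in +x. Contact forces stayed at about 26 N or less.

**First pass missed:** The real fingertips end about 45 mm short of where the reported tool point says they are. My first pass therefore went over the lid without touching it (force about 0). I measured the offset with the cameras and pushed lower after that.

**Last checks:**
- **Against the back ledge:** the pan's outer edge is 158 mm from the back ledge face, against a pan width of 162 mm.
- **Against the side ledge:** its far end is 263 mm from the side ledge face, against a length of 265 mm. Both figures are within measuring error, so I see no gap.
- **Squareness:** the long side is parallel to the ledge within about 0.4°.
- **Lid and bystanders:** the lid looks seated, and I did not touch the open pan, the bottle or the cup. Their depth readings changed by 5 mm or less.

**Readings that disagreed:** A coarse depth edge fit gave −1.1° of skew, and the short-end edge fit gave +1.7°. They have opposite signs and disagree with the cleaner long-side fit and the picture, so I took them as measuring noise. The last nudge did not move the measured edge.

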